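Hold the vial carrier level over the light box

ROBOT

A 7-joint arm with a two-finger parallel gripper is mounted at the origin on the work surface. World frame = base frame: x ahead of the robot, y to its left, z up, the work surface at z = 0. Lengths are in mm, angles in rad, forces in N, time in s.
With the tool pointing down it reaches from about 400 to 875 mm from the base axis. Payload 4.4 kg.
Tool frame: the origin (TCP) lies midway between the tips of the shut fingers; the grasp point (between the pads) lies ctrl.grip_depth behind it (ctrl.grip_depth is the distance from the TCP to the grasp point, in mm); z points along the fingers, y is the line along which they close (so a half turn about z gives the same grasp; the last joint's range is limited). The gripper opens to 85 mm and grips with 20 to 120 N. Pads are 22 mm wide; open, the fingers measure 114 mm over their backs; the gripper's body (76 mm by 85 mm) begins 54 mm behind the grasp point. The pads swing forward as they close: fully open they stand 13 mm farther back than shut.
Start: joints at [1.228, 0.628, 0.038, 1.517, -0.027, 0.996, -0.02], TCP at [177.659, -625.264, 231.313] pointing down, gripper open.
Joint ranges: [-3.06, 3.06], [-0.37, 2.12], [-1.25, 1.32], [0.18, 2.47], [-1.1, 4.24], [0.23, 1.98], [-2.94, 2.94]. Speed limits (rad/s): [2.57, 2.57, 3.14, 3.14, 3.14, 3.14, 3.14].

INTERFACE

Orientations are given as [roll, pitch, yaw] about the fixed x, y, z axes, in that order (R = Rz(yaw) Ry(pitch) Rx(roll)).
In Python, from cell import ctrl gives the robot as it stands.
- The arm moves only by the tool carry_out, never from a script. Its argument "deltas" is one flat list of numbers, 7 for each row, row after row: the turn, a rotation vector about the tool's x, y, z in degrees, then the shift along the tool's x, y, z in m, then the closure, from -1 (fully open) to 1 (shut). In form: [wx, wy, wz, dx, dy, dz, claw, wx, wy, wz, dx, dy, dz, claw, ...]. A call has 1 to 12 rows; each row shifts and turns the commanded pose from where the row before left it, along the tool's axes as they then stand; what a row does not reach is not made up. A row lasts 1/8 s, in which the tool goes at most 62.5 mm and 10.7 degrees, less where a joint would pass 70% of its speed; a pose out of reach is approached as far as the arm can. A call with a gripper value outside its range is refused whole. The fingers move at their own pace and stop on an object; the grip force is fixed at half the most. Time passes only in rows, so rows that do not move let the fingers close. It gives the time, the measured TCP pose, the force, the opening and the grip force at its end, in the units of the state.
- ctrl.read_state(): the state, without advancing time (a new reading comes with each control period).
- ctrl.get_image(name): name is "scene" or "top" or "wrist"; returns the picture (400x640x3 uint8, red, green, blue); there is no depth.
- ctrl.calibration(name): a dict with "mtx" (3x3 intrinsics, pixels), "R" (3x3) and "t" (3): a world point X has camera coordinates R X + t. Camera axes: x right, y down, z forward; pixel columns grow to the right and rows downward; lengths in mm; the calibration is good to about 2 mm. The wrist camera is an equidistant fisheye: a pixel r from the principal point sees the ray r / f radians off the axis. A picture is of the moment at which its call begins: read the wrist's pose just before it. calibration takes no time and is no camera call; for the wrist camera it gives the pose at the moment of the call.
- ctrl.finish_job(): hands the job in; it is judged then, once.
The state is a dict: "clock": time; "qpos": joint angles; "qd": joint speeds; "tau": joint torques, N m; "eef_pos": TCP position; "tool_rot": TCP orientation; "force": force on the tool from outside, world axes, zero at the start; "torque": the same for the moment, N m; "width": finger opening in mm; "gripper_force": force on a finger pad.
Only numpy, scipy, OpenCV 4.12 (cv2) and the standard library are available. Lean on these libraries where they do the work, as an engineer would, in place of code of your own. Each camera call takes 0.05 s, during which the arm holds its last target. There are 200 camera calls.

TASK

I want to look at the vials against the light: lift the steel canister off the light box by its handle and set it down upright, without dropping it, in the middle of the round cork mat. Then lift the four-vial carrier out of its tray by its handle bar, keeping it level so that no vial comes out, and hold it still and level over the middle of the light box with its underside about 8 cm above the white panel. Finish while holding it there in the air - do not put it down or let go - and leave the flask, the bottle and the red box where they are.

Things in the scene. Friction and masses are not known exactly. Their poses are not given: they have to be found in the camera images.
- lightbox: Fixed light box: grey housing 170 x 170 mm with a flat white 150 x 150 mm panel on top, 45 mm high in all; z up. Origin: centre of its underside, on the bench; the panel's surface is 45 mm above it. At the start the canister stands on it.
- mat: Fixed round cork mat, 140 mm in diameter, 8 mm thick, lying empty on the bench. Origin: centre of its underside; its upper face is 8 mm above it.
- tray: Fixed shallow white plastic tray, 190 x 110 mm (long side along its x), walls 4 mm thick and 14 mm high, floor 4 mm thick. Origin: centre of its underside. The carrier stands in it.
- canister: Open round steel canister, 80 mm in diameter, wall 75 mm high, 0.25 to 0.5 kg, with a rigid arched handle over its mouth: a level black bar along the canister's x, centred, 14 mm wide (y), 12 mm high, its centre 128 mm above the underside, 76 mm free length between the posts, 47 mm free above the rim. Origin: centre of its underside; z up.
- carrier: Aluminium vial carrier, 0.24 to 0.42 kg empty: open trough 134 x 40 x 35 mm (long side along x) with four wells in a row, a post at each end and a level handle bar along x joining the post tops. Bar 14 x 14 mm, 130 mm free length, its centre 115 mm above the underside over the carrier's middle, 50 mm free below it. Hangs level when gripped at mid-bar. Origin: centre of its underside; z up.
- flask: Bystander: clear conical flask, foot 80 mm in diameter, 120 mm high, standing on the bench. Origin: centre of its underside.
- bottle: Bystander: white plastic bottle with a paper label, 60 mm in diameter, 140 mm high, standing on the bench. Origin: centre of its underside.
- tipbox: Bystander: open red plastic box 80 x 100 x 50 mm on the bench. Origin: centre of its underside.
- vial0: Amber glass vial with white cap, 24 mm in diameter, 54 mm high, 25 g, loose in the carrier's well at the -x end of its row (-48.75 mm along the carrier's x). Origin: centre of its underside; z up.
- vial1: Amber glass vial with white cap, 24 mm in diameter, 54 mm high, 25 g, loose in the carrier's well at second from the -x end of its row (-16.25 mm along the carrier's x). Origin: centre of its underside; z up.
- vial2: Amber glass vial with white cap, 24 mm in diameter, 54 mm high, 25 g, loose in the carrier's well at third from the -x end of its row (16.25 mm along the carrier's x). Origin: centre of its underside; z up.
- vial3: Amber glass vial with white cap, 24 mm in diameter, 54 mm high, 25 g, loose in the carrier's well at the +x end of its row (48.75 mm along the carrier's x). Origin: centre of its underside; z up.
Mind the look-alikes: they are no part of the job. Leave any orange or yellow look-alike of the canister alone. Of the things that look like the tray, take the one that is farthest to the robot's right at the start.

How it is judged:
By the outcome, as a careful person would: the job done as asked, in the order asked, and still so for the second after the job is handed in, while the arm keeps its last pose, push and grip.
It also fails if it takes over 72 s, if anything falls off the work surface, if the arm or the gripper's body presses on something with over 40 N, if the wrist force passes 120 N, or if a joint passes its speed limit or range.

## Working session

There is one attempt and no reset: what is moved stays moved. The work goes in short steps, Python scripts to look and compute and a tool call to move; the robot and the scene stay as the last step left them, time stands still between calls to the robot, and variables do not carry over. Pictures are saved under pics/ and viewed, at most 10 in all, crops included, and the job is handed in when it is done.

Besides the shell and the picture viewer there is one more tool, called after "Request:" by a JSON object that holds its "fn" and its "kwargs". carry_out: Moves the arm, as the interface text tells. Its arguments: {"type":"object","properties":{"deltas":{"type":"array"}},"required":["deltas"]}

```bash
ls; mkdir -p pics; python3 - <<'E'
from cell import ctrl
import cv2,numpy as np
print(ctrl.grip_depth, ctrl.read_state())
for n in ["scene","top"]:
    im=ctrl.get_image(n); cv2.imwrite(f"pics/{n}0.png",im[:,:,::-1])
    c=ctrl.calibration(n); print(n,np.round(c["mtx"],1).tolist(),np.round(c["R"],3).tolist(),np.round(c["t"],1).tolist())
E
```

```text
pics
18.700000000000003 {'clock': 0.0, 'qpos': array([ 1.22817599,  0.62933988,  0.03843683,  1.51835218, -0.02698998,
        0.99628179, -0.0200026 ]), 'qd': array([-0.00113029,  0.00013231,  0.00052125,  0.00128375, -0.00220256,
       -0.00030394,  0.00023368]), 'tau': array([-5.32327140e-04, -5.63407159e+01,  1.22590106e+00, -1.93443704e+01,
        1.10531109e-02,  1.05035794e-02,  4.58743921e-05]), 'eef_pos': array([ 177.50566024, -624.65907361,  230.39809152]), 'tool_rot': array([-3.13972956e+00,  2.92591479e-05,  2.76827717e-01]), 'force': array([-0.54169052,  0.48027892, -0.03375225]), 'torque': array([ 0.02781622,  0.03773495, -0.05573253]), 'gripper_force': 0.0, 'width': 85.64885751754113}
scene [[401.8, 0.0, 316.2], [0.0, 401.8, 207.4], [0.0, 0.0, 1.0]] [[-0.658, 0.753, -0.005], [0.608, 0.527, -0.594], [-0.445, -0.394, -0.804]] [259.3, -345.9, 1434.2]
top [[442.9, 0.0, 318.6], [0.0, 442.9, 196.7], [0.0, 0.0, 1.0]] [[0.051, -0.999, -0.006], [-0.979, -0.049, -0.2], [0.199, 0.016, -0.98]] [87.6, 558.1, 1048.3]
```

View pics/top0.png

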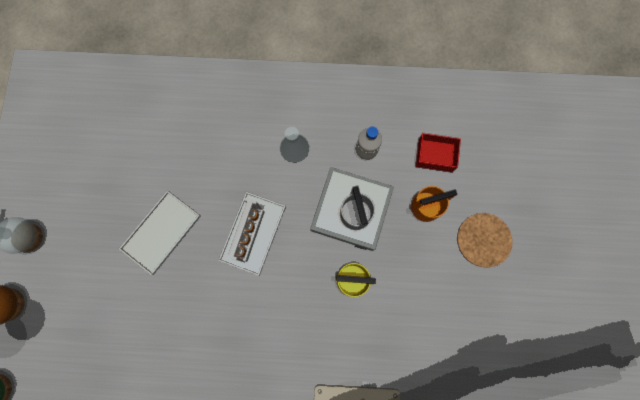

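View pics/scene0.png

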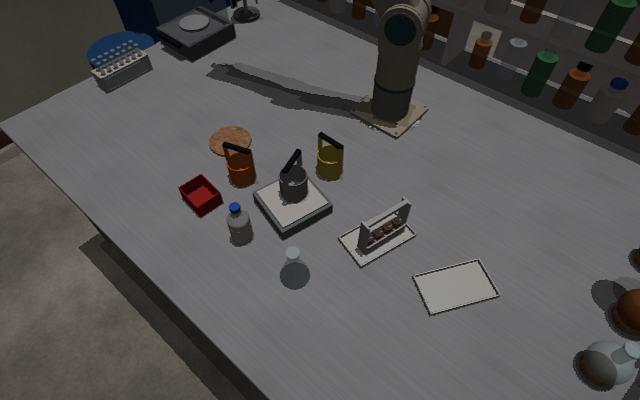

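Top view: the steel canister is at (357,210) on the light box, with its bar from about (356,188) to (362,224). Look-alikes are the orange canister (430,205) and the yellow one (353,279). Of the two trays, the empty one is at (160,232); the one at (252,233), holding the carrier, is farther to the robot's right. The mat is at (485,240). I choose the steel canister and the tray with the carrier, and check both in a close crop.

```bash
python3 - <<'E'
import cv2,numpy as np
t=cv2.imread("pics/top0.png"); s=cv2.imread("pics/scene0.png")
r=lambda im,x,y,w,h,k:cv2.resize(im[y:y+h,x:x+w],(w*k,h*k),interpolation=cv2.INTER_CUBIC)
a=np.hstack([r(t,310,168,80,60,5),r(t,215,188,80,60,5)])
b=np.hstack([r(s,250,140,80,60,5),r(s,340,195,80,60,5)])
cv2.imwrite("pics/crop0.png",np.vstack([a,b]))
E
```

```text
(no output)
```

View pics/crop0.png

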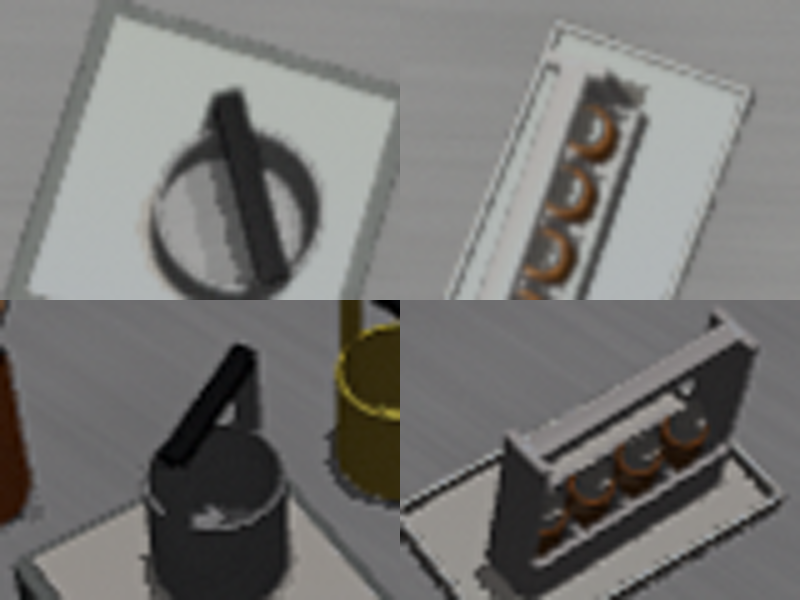

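The crop confirms the steel canister: a dark bar, from (356,187) to (364,224) in top and (298,150) to (284,171) in scene. The carrier's bar top runs (363,223) to (406,200) in scene, with four vials under it.

```bash
cat > h.py <<'E'
import cv2,numpy as np
from cell import ctrl
def rayw(c,px):
    p=np.linalg.inv(c["mtx"])@[px[0],px[1],1]; return p
def cast(name,px,z,c=None):
    c=c or ctrl.calibration(name); R,t,K=[np.array(c[k],float) for k in("R","t","mtx")]
    u=np.array([(px[0]-K[0,2])/K[0,0],(px[1]-K[1,2])/K[1,1]])
    if name=="wrist":
        th=np.linalg.norm(u); d=np.r_[u/th*np.sin(th),np.cos(th)]
    else: d=np.r_[u,1]
    o=-R.T@t; d=R.T@d; return o+d*(z-o[2])/d[2]
def blob(m,near):
    n,l,s,ce=cv2.connectedComponentsWithStats(m.astype(np.uint8))
    i=min((i for i in range(1,n) if s[i,4]>30),key=lambda i:np.hypot(*(ce[i]-near)))
    return max(cv2.findContours((l==i).astype(np.uint8),cv2.RETR_EXTERNAL,cv2.CHAIN_APPROX_NONE)[0],key=cv2.contourArea)
def rect(name,cnt,z):
    w=np.array([cast(name,p[0],z)[:2] for p in cnt],np.float32); return cv2.minAreaRect(w)
E
python3 - <<'E'
from h import *
t=cv2.imread("pics/top0.png"); s=cv2.imread("pics/scene0.png")
hsv=cv2.cvtColor(t,cv2.COLOR_BGR2HSV); g=t.max(2)
mat=(hsv[...,1]>90)&(hsv[...,0]<20)&(g>90)
print("mat",rect("top",blob(mat,(485,240)),8))
print("panel",rect("top",blob(g>165,(345,200)),45))
shs=cv2.cvtColor(s,cv2.COLOR_BGR2HSV)
print("bar top z175",rect("top",blob(g<48,(360,206)),177))
for n,p,q in [("top",(356,187),(364.4,224.4)),("scene",(298,150),(284.4,171.4))]:
    for z in (173,179): print(n,z,cast(n,p,z).round(),cast(n,q,z).round())
print("carrier bar", cast("scene",(363,223),126).round(),cast("scene",(406,200),126).round())
print("tray",rect("top",blob((g>165),(230,240)),9))
for n,p,z in [("empty tray",(160,232),14),("flask",(294,150),0),("bottle",(372,132),140),("tip",(438,153),50)]: print(n,cast("top",p,z).round())
print("orange bar",cast("top",(419,203),134).round(),cast("top",(456,193),134).round(),"yellow bar",cast("top",(336,278),134).round(),cast("top",(375,281),134).round())
E
```

```text
mat ((473.04193115234375, -311.78692626953125), (134.82301330566406, 135.96266174316406), 89.3452377319336)
panel ((533.8124389648438, 30.714279174804688), (148.1359100341797, 147.75132751464844), 75.08683776855469)
bar top z175 ((513.2649536132812, 22.40412712097168), (85.289794921875, 19.688493728637695), 20.880815505981445)
top 173 [556.  32. 173.] [472.  10. 173.]
top 179 [554.  32. 179.] [471.  11. 179.]
scene 173 [477.   9. 173.] [556.  34. 173.]
scene 179 [481.  13. 179.] [560.  38. 179.]
carrier bar [524. 268. 126.] [394. 308. 126.]
tray ((459.67242431640625, 282.4353942871094), (106.78562927246094, 186.69891357421875), 73.075927734375)
empty tray [449. 517.  14.]
flask [689. 189.   0.]
bottle [699.  -4. 140.]
tip [ 683. -183.   50.]
orange bar [ 534. -117.  134.] [ 562. -203.  134.] yellow bar [354.  66. 134.] [352. -21. 134.]
```

Request:
{"fn": "carry_out", "kwargs": {"deltas": [0, 0, 0, 0.03, -0.03, -0.01, -1, 0, 0, 0, 0.04, -0.043, -0.01, -1, 0, 0, 0, 0.04, -0.043, -0.01, -1, 0, 0, 0, 0.04, -0.043, -0.01, -1, 0, 0, 0, 0.04, -0.043, 0, -1, 0, 0, 0, 0.04, -0.043, 0, -1, 0, 0, 0, 0.04, -0.043, 0, -1, 0, 0, 0, 0.04, -0.043, 0, -1, 0, 0, 0, 0.04, -0.043, 0, -1, 0, 0, 0, 0.04, -0.043, 0, -1, 0, 0, 0, 0.03, -0.043, 0, -1, 0, 0, 0, 0, 0, 0, -1]}}

```text
clock: 1.6
eef_pos: [457.1, -63.3, 271.2]
tool_rot: [-3.14, -0.001, 0.285]
force: [-0.1, -1.5, 0.1]
width: 85.5
gripper_force: 0.0
```

```bash
python3 - <<'E'
from h import *
c=ctrl.calibration("wrist"); im=ctrl.get_image("wrist"); cv2.imwrite("pics/w1.png",im[:,:,::-1])
np.savez("w1.npz",**{k:c[k] for k in("mtx","R","t")})
print(c["mtx"], (-np.array(c["R"]).T@c["t"]).round(1))
# crude: dark bar
g=im.max(2); cnt=blob(g<40,(320,200)); print(cv2.minAreaRect(cnt))
E
```

```text
[[309.70691629   0.         318.19385418]
 [  0.         309.70691629 201.47432031]
 [  0.           0.           1.        ]] [525.3 -43.9 413.8]
((236.62570190429688, 104.5546875), (109.06648254394531, 19.985939025878906), 89.2838363647461)
```

View pics/w1.png

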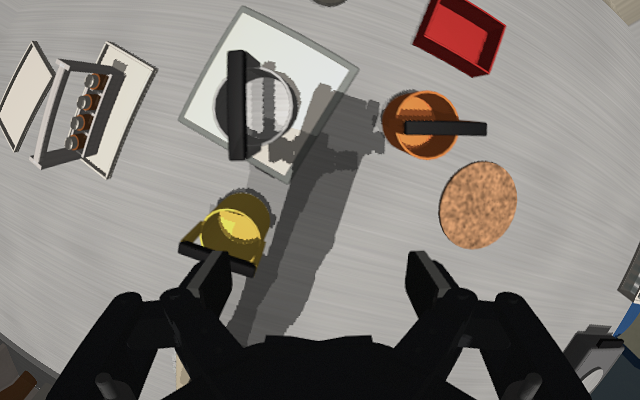

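Wrist view: the steel bar runs (237,50) to (236,160). The carrier bar is at about (63,65) to (38,160), orange is at (422,125), yellow at (230,235), and the mat at (478,204).

```bash
python3 - <<'E'
from h import *
c=dict(np.load("w1.npz")); im=cv2.imread("pics/w1.png"); g=im.max(2)
def wr(cnt,z):
    w=np.array([cast("wrist",p[0],z,c)[:2] for p in cnt],np.float32); return cv2.minAreaRect(w)
cnt=blob(g<40,(236,104))
for z in(173,179): print("bar",z,wr(cnt,z))
hsv=cv2.cvtColor(im,cv2.COLOR_BGR2HSV)
print("mat",wr(blob((hsv[...,1]>70)&(hsv[...,0]<20)&(g>100),(478,204)),8))
print("panel",wr(blob((g>190)|((g>100)&(hsv[...,1]<0)),(230,100)),45))
for p,z in [((63,65),126),((38,160),126)]: print("carrier",cast("wrist",p,z,c).round())
for y in (60,105,150): print(y,im[y,222:256].max(1).tolist())
cv2.imwrite("pics/w1c.png",cv2.resize(im[30:185,0:170],None,fx=4,fy=3.8,interpolation=cv2.INTER_CUBIC))
E
```

```text
bar 173 ((515.6449584960938, 21.17207908630371), (87.80500793457031, 16.538299560546875), 16.335901260375977)
bar 179 ((515.885986328125, 19.551219940185547), (85.6168212890625, 16.126142501831055), 16.335895538330078)
mat ((472.5229797363281, -313.3025817871094), (137.23538208007812, 138.44757080078125), 18.87815284729004)
panel ((512.9894409179688, 39.623863220214844), (54.81983184814453, 5.952952861785889), 17.15266990661621)
carrier [521. 271. 126.]
carrier [395. 301. 126.]
60 [227, 227, 228, 224, 189, 118, 35, 34, 36, 37, 39, 38, 41, 41, 43, 43, 44, 44, 46, 41, 30, 20, 10, 13, 29, 46, 51, 51, 51, 51, 52, 51, 50, 46]
105 [52, 52, 50, 52, 42, 31, 35, 38, 39, 40, 40, 43, 44, 46, 46, 47, 48, 48, 50, 45, 34, 20, 6, 63, 135, 193, 208, 206, 201, 186, 176, 177, 177, 177]
150 [171, 171, 173, 175, 165, 142, 90, 47, 37, 41, 43, 41, 40, 40, 41, 41, 43, 44, 46, 45, 42, 30, 17, 9, 12, 33, 48, 53, 52, 52, 51, 51, 51, 50]
```

View pics/w1c.png

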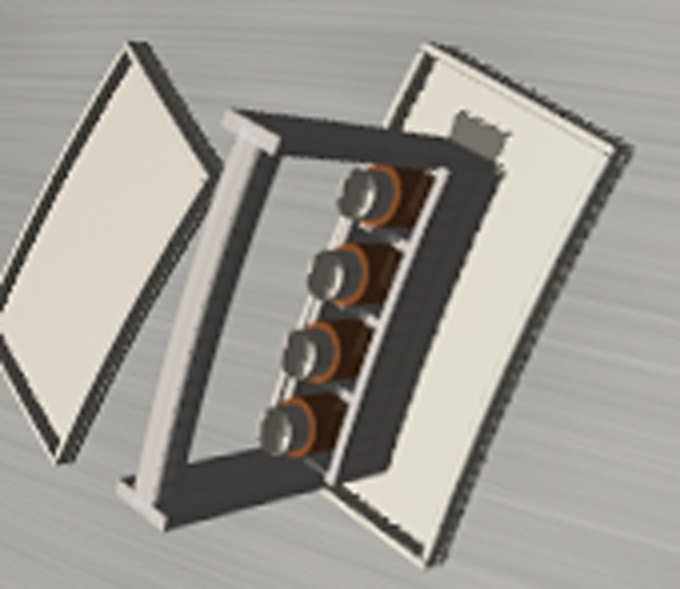

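Request:
{"fn": "carry_out", "kwargs": {"deltas": [0, 0, 0, 0.027, -0.0217, 0, -1, 0, 0, 0, 0.027, -0.0217, 0, -1, 0, 0, 0, 0.0258, -0.0213, 0, -1, 0, 0, 0, 0, 0, 0.03, -1, 0, 0, 0, 0, 0, 0.03, -1, 0, 0, 0, 0, 0, 0.01, -1, 0, 0, 0, 0, 0, 0, -1, 0, 0, 0, 0, 0, 0, -1]}}

```text
clock: 2.65
eef_pos: [515.8, 15.6, 202.3]
tool_rot: [3.141, -0.002, 0.276]
force: [0.9, -0.1, 0.2]
width: 85.5
gripper_force: 0.0
```

```bash
python3 - <<'E'
from h import *
s=ctrl.read_state(); print(s["eef_pos"],s["tool_rot"],s["qpos"])
c=ctrl.calibration("wrist"); im=ctrl.get_image("wrist")[:,:,::-1]; cv2.imwrite("pics/w2.png",im)
E
```

```text
[515.83514971  15.555      202.34746575] [ 3.14101307e+00 -1.91368911e-03  2.75904287e-01] [ 1.53956512e-03  4.77046550e-01 -1.23630052e-01  1.91983760e+00
  8.37502987e-02  7.47590337e-01 -1.46466844e+00]
```

View pics/w2.png

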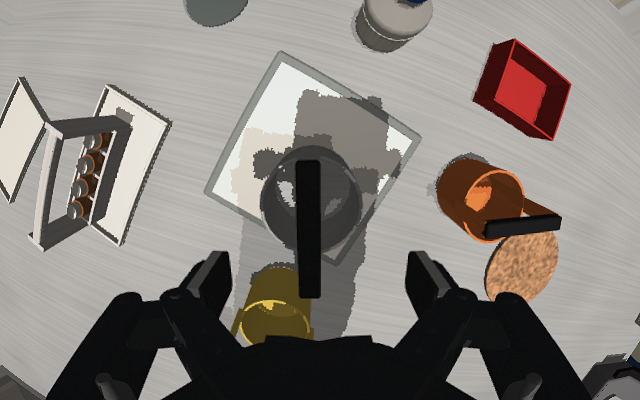

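The wrist view shows the bar at (304–316, 160–298), upright in the image. It lies about 5 mm left of the finger centre, which agrees with the measured offset in y.

Request:
{"fn": "carry_out", "kwargs": {"deltas": [0, 0, -0.5, 0.0013, -0.0054, 0, -1, 0, 0, 0, 0, 0, 0.02, -1, 0, 0, 0, 0, 0, 0.018, -1, 0, 0, 0, 0, 0, 0.01, -1, 0, 0, 0, 0, 0, 0, -1, 0, 0, 0, 0, 0, 0, 1, 0, 0, 0, 0, 0, 0, 1, 0, 0, 0, 0, 0, 0, 1, 0, 0, 0, 0, 0, 0, 1, 0, 0, 0, 0, 0, 0, 1, 0, 0, 0, 0, 0, 0, 1, 0, 0, 0, 0, 0, 0, 1]}}

```text
clock: 4.2
eef_pos: [515.3, 21.4, 153.7]
tool_rot: [3.141, -0.001, 0.285]
force: [-0.3, -1.4, 5.3]
width: 12.7
gripper_force: 59.2
```

Request:
{"fn": "carry_out", "kwargs": {"deltas": [0, 0, 0, 0, 0, -0.003, 1, 0, 0, 0, 0, 0, -0.006, 1, 0, 0, 0, 0, 0, -0.01, 1, 0, 0, 0, 0, 0, -0.014, 1, 0, 0, 0, 0, 0, -0.016, 1, 0, 0, 0, 0, 0, -0.016, 1, 0, 0, 0, 0, 0, -0.016, 1, 0, 0, 0, 0, 0, -0.016, 1, 0, 0, 0, 0, 0, -0.016, 1, 0, 0, 0, 0, 0, -0.012, 1, 0, 0, 0, 0, 0, -0.008, 1, 0, 0, 0, 0, 0, -0.002, 1]}}

```text
clock: 5.7
eef_pos: [514.9, 21.6, 288.8]
tool_rot: [3.141, -0.001, 0.285]
force: [0.4, 0.1, -2.5]
width: 12.8
gripper_force: 58.6
```

Request:
{"fn": "carry_out", "kwargs": {"deltas": [0, 0, 0, -0.0054, 0.0123, 0, 1, 0, 0, 0, -0.0081, 0.0185, 0, 1, 0, 0, 0, -0.0121, 0.0278, 0, 1, 0, 0, 0, -0.0148, 0.034, 0, 1, 0, 0, 0, -0.0148, 0.034, 0, 1, 0, 0, 0, -0.0148, 0.034, 0, 1, 0, 0, 0, -0.0148, 0.034, 0, 1, 0, 0, 0, -0.0148, 0.034, 0, 1, 0, 0, 0, -0.0134, 0.0309, 0, 1, 0, 0, 0, -0.0107, 0.0247, 0, 1, 0, 0, 0, -0.0067, 0.0154, 0, 1, 0, 0, 0, -0.004, 0.0093, 0, 1]}}

```text
clock: 7.2
eef_pos: [472.2, -313.4, 287.8]
tool_rot: [-3.141, 0.001, 0.285]
force: [0.0, -0.9, -2.8]
width: 13.0
gripper_force: 58.5
```

Request:
{"fn": "carry_out", "kwargs": {"deltas": [0, 0, 0, 0, 0, 0, 1, 0, 0, 0, 0, 0, 0, 1, 0, 0, 0, 0, 0, 0, 1, 0, 0, 0, 0, 0, 0, 1]}}

```text
clock: 7.7
eef_pos: [473.1, -312.1, 288.4]
tool_rot: [-3.142, -0.0, 0.287]
force: [-0.3, -0.4, -3.3]
width: 12.9
gripper_force: 58.5
```

```bash
python3 - <<'E'
from h import *
s=ctrl.read_state(); print(s["eef_pos"],s["tool_rot"],s["force"])
c=ctrl.calibration("wrist"); im=ctrl.get_image("wrist")[:,:,::-1]; t=ctrl.get_image("top")[:,:,::-1]
cv2.imwrite("pics/w3.png",np.vstack([im[:, :],t])[:800]); 
cv2.imwrite("pics/m3.png",cv2.resize(np.hstack([im,t[100:400,330:640].copy() if 0 else cv2.resize(t[100:350,240:640],(640,400))]),(800,250)))
E
```

```text
[ 473.10639843 -312.06007181  288.43235481] [-3.14151358e+00 -1.93337973e-04  2.86533725e-01] [-0.34381709 -0.35085851 -3.26057667]
```

View pics/m3.png

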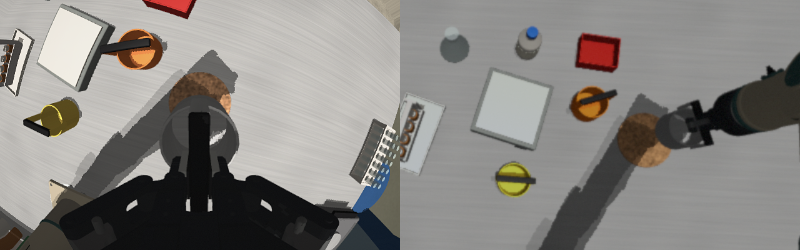

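The wrist and top views show the canister hanging level and over the mat. Lowering it.

Request:
{"fn": "carry_out", "kwargs": {"deltas": [0, 0, 0, 0, 0, 0.005, 1, 0, 0, 0, 0, 0, 0.01, 1, 0, 0, 0, 0, 0, 0.016, 1, 0, 0, 0, 0, 0, 0.02, 1, 0, 0, 0, 0, 0, 0.022, 1, 0, 0, 0, 0, 0, 0.022, 1, 0, 0, 0, 0, 0, 0.02, 1, 0, 0, 0, 0, 0, 0.018, 1, 0, 0, 0, 0, 0, 0.015, 1, 0, 0, 0, 0, 0, 0.01, 1, 0, 0, 0, 0, 0, 0.005, 1, 0, 0, 0, 0, 0, 0, 1]}}

```text
clock: 9.3
eef_pos: [472.9, -312.7, 125.3]
tool_rot: [-3.142, 0.0, 0.285]
force: [0.4, 0.0, -3.6]
width: 12.7
gripper_force: 58.5
```

Request:
{"fn": "carry_out", "kwargs": {"deltas": [0, 0, 0, 0, 0, 0.003, 1, 0, 0, 0, 0, 0, 0.002, 1, 0, 0, 0, 0, 0, 0.001, 1, 0, 0, 0, 0, 0, 0, 1]}}

```text
clock: 9.8
eef_pos: [472.9, -312.7, 119.3]
tool_rot: [3.142, -0.0, 0.286]
force: [-0.4, 0.8, -2.9]
width: 13.1
gripper_force: 58.6
```

Request:
{"fn": "carry_out", "kwargs": {"deltas": [0, 0, 0, 0, 0, 0.001, 1, 0, 0, 0, 0, 0, 0.001, 1, 0, 0, 0, 0, 0, 0, 1]}}

```text
clock: 10.18
eef_pos: [472.8, -312.6, 117.2]
tool_rot: [-3.141, 0.0, 0.285]
force: [-0.4, 0.1, -2.6]
width: 13.0
gripper_force: 58.6
```

Request:
{"fn": "carry_out", "kwargs": {"deltas": [0, 0, 0, 0, 0, 0.001, 1, 0, 0, 0, 0, 0, 0.0005, 1, 0, 0, 0, 0, 0, 0, 1]}}

```text
clock: 10.55
eef_pos: [473.0, -312.9, 116.7]
tool_rot: [3.141, -0.0, 0.285]
force: [-0.9, 1.4, 4.9]
width: 13.0
gripper_force: 59.6
```

Contact made, with about 8 N of upward push. Releasing and rising.

Request:
{"fn": "carry_out", "kwargs": {"deltas": [0, 0, 0, 0, 0, 0, -0.6, 0, 0, 0, 0, 0, 0, -1, 0, 0, 0, 0, 0, 0, -1, 0, 0, 0, 0, 0, 0, -1, 0, 0, 0, 0, 0, 0, -1, 0, 0, 0, 0, 0, 0, -1, 0, 0, 0, 0, 0, -0.01, -1, 0, 0, 0, 0, 0, -0.03, -1, 0, 0, 0, 0, 0, -0.04, -1, 0, 0, 0, 0, 0, -0.04, -1, 0, 0, 0, 0, 0, -0.03, -1, 0, 0, 0, 0, 0, 0, -1]}}

```text
clock: 12.05
eef_pos: [474.3, -313.5, 269.1]
tool_rot: [3.137, -0.004, 0.285]
force: [-0.5, -1.1, -1.0]
width: 85.1
gripper_force: 0.0
```

```bash
python3 - <<'E'
from h import *
s=ctrl.read_state(); print(s["eef_pos"],s["tool_rot"],s["width"])
t=cv2.imread("pics/w3.png")[400:]; g=t.max(2)
print("panel",rect("top",blob(g>165,(351,208)),45))
c=ctrl.calibration("wrist"); im=ctrl.get_image("wrist")[:,:,::-1]; cv2.imwrite("pics/w4.png",im)
m=blob(im.max(2)<45,(315,230)); w=np.array([cast("wrist",p[0],142,c)[:2] for p in m],np.float32);print("bar",cv2.minAreaRect(w))
E
```

```text
[ 474.32599868 -313.53315322  269.09583855] [ 3.13693479 -0.00429908  0.28537449] 85.08076909027086
panel ((533.6724243164062, 30.514404296875), (148.55593872070312, 148.19139099121094), 75.04198455810547)
bar ((475.0182189941406, -312.3587646484375), (86.09211730957031, 13.73767375946045), 15.968620300292969)
```

View pics/w4.png

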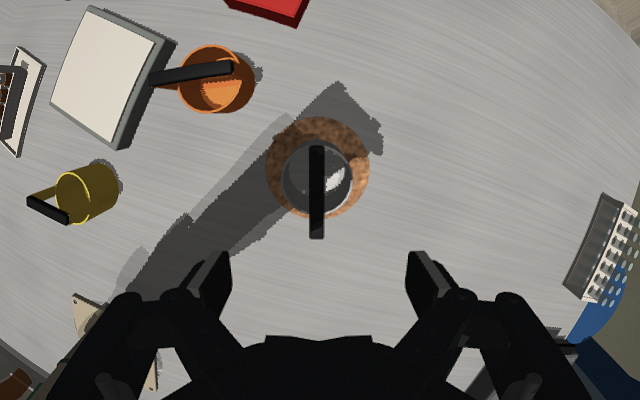

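The canister stands upright with its bar centre at (475,-312), against (473,-312) for the mat centre. Next, the carrier.

Request:
{"fn": "carry_out", "kwargs": {"deltas": [0, 0, 0, 0.0062, -0.0232, 0, -1, 0, 0, 0, 0.0124, -0.0464, 0, -1, 0, 0, 0, 0.0155, -0.058, 0, -1, 0, 0, 0, 0.0155, -0.058, 0, -1, 0, 0, 0, 0.0155, -0.058, 0, -1, 0, 0, 0, 0.0155, -0.058, 0, -1, 0, 0, 0, 0.0155, -0.058, 0, -1, 0, 0, 0, 0.0155, -0.058, 0, -1, 0, 0, 0, 0.0155, -0.058, 0, -1, 0, 0, 0, 0.0155, -0.058, 0, -1, 0, 0, 0, 0.0077, -0.029, 0, -1, 0, 0, 0, 0.0046, -0.0174, 0, -1]}}

```text
clock: 13.6
eef_pos: [457.0, 288.8, 264.7]
tool_rot: [3.141, 0.002, 0.288]
force: [0.5, -0.0, -0.7]
width: 85.5
gripper_force: 0.0
```

Request:
{"fn": "carry_out", "kwargs": {"deltas": [0, 0, 8, 0, 0, 0, -1, 0, 0, 8, 0, 0, 0, -1, 0, 0, 8, 0, 0, 0, -1, 0, 0, 9, 0, 0, 0, -1, 0, 0, 0, 0, 0, 0, -1, 0, 0, 0, 0, 0, 0, -1]}}

```text
clock: 14.35
eef_pos: [458.1, 286.8, 265.5]
tool_rot: [3.141, 0.0, -0.289]
force: [0.5, -0.8, 0.2]
width: 85.3
gripper_force: 0.0
```

```bash
python3 - <<'E'
from h import *
s=ctrl.read_state(); print(s["eef_pos"],s["tool_rot"],s["qpos"].round(2))
c=ctrl.calibration("wrist"); im=ctrl.get_image("wrist")[:,:,::-1]; cv2.imwrite("pics/w5.png",im)
np.savez("w5.npz",**{k:c[k] for k in("mtx","R","t")})
E
```

```text
[458.13401699 286.79918424 265.52354929] [ 3.14075800e+00  2.88651706e-04 -2.88730484e-01] [-0.58  0.43 -0.04  1.78  0.02  0.93 -2.49]
```

View pics/w5.png

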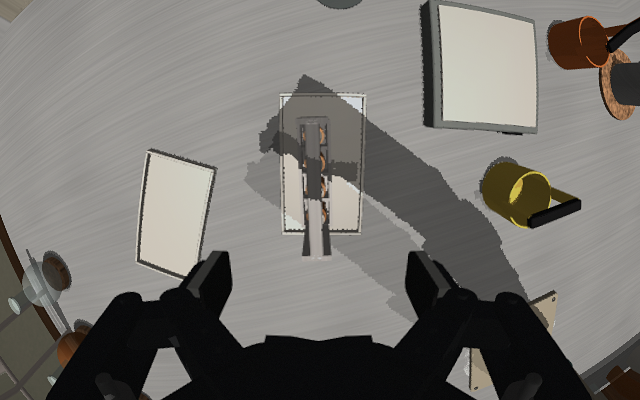

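The carrier bar is visible from about (313,122) to (316,257), nearly upright in the image and about 3 px left of the finger centre. I'll measure it more exactly from its edges.

```bash
python3 - <<'E'
from h import *
c=dict(np.load("w5.npz")); im=cv2.imread("pics/w5.png"); g=im.max(2)
for y in (135,150,170,190,210,235,248,252,256): print(y,g[y,298:334].tolist())
for y in (114,118,120,122,124,126,258,260): print(y,g[y,300:330:3].tolist())
E
```

```text
135 [107, 102, 83, 62, 110, 159, 121, 94, 98, 105, 106, 108, 106, 106, 105, 104, 102, 105, 105, 104, 97, 90, 115, 128, 178, 174, 138, 101, 62, 90, 103, 107, 108, 116, 116, 116]
150 [71, 70, 68, 65, 65, 70, 64, 77, 95, 105, 105, 105, 107, 106, 104, 103, 102, 103, 103, 106, 102, 90, 79, 106, 108, 106, 105, 104, 69, 75, 97, 107, 107, 113, 115, 114]
170 [200, 196, 199, 169, 48, 55, 59, 56, 60, 66, 70, 70, 71, 71, 70, 68, 69, 68, 69, 70, 71, 67, 61, 120, 104, 73, 54, 56, 57, 54, 64, 71, 71, 72, 75, 76]
190 [200, 194, 190, 193, 178, 49, 184, 191, 148, 81, 64, 69, 71, 70, 70, 70, 69, 68, 68, 69, 70, 69, 62, 118, 133, 161, 187, 188, 191, 109, 121, 172, 192, 190, 199, 200]
210 [195, 196, 189, 186, 181, 152, 69, 131, 114, 79, 130, 170, 174, 177, 177, 177, 176, 176, 174, 175, 177, 179, 171, 135, 150, 140, 86, 37, 61, 131, 122, 140, 189, 185, 191, 195]
235 [156, 155, 155, 154, 156, 161, 81, 51, 55, 53, 66, 134, 162, 170, 172, 174, 173, 174, 173, 172, 172, 174, 178, 157, 106, 59, 58, 58, 57, 55, 52, 90, 127, 126, 125, 127]
248 [163, 163, 163, 158, 132, 57, 54, 57, 56, 57, 55, 56, 133, 160, 169, 1
[... 180 characters left out ...]
2, 171, 169, 169, 171, 172, 171, 148, 105, 53, 57, 58, 57, 56, 54, 71, 114, 159, 161]
256 [153, 154, 155, 156, 155, 152, 149, 149, 149, 150, 155, 151, 163, 168, 170, 173, 174, 170, 170, 171, 170, 165, 165, 172, 163, 157, 158, 160, 160, 157, 161, 164, 162, 159, 160, 159]
114 [116, 116, 116, 116, 116, 116, 116, 116, 116, 117]
118 [89, 101, 99, 99, 106, 103, 111, 113, 108, 106]
120 [107, 107, 108, 124, 118, 121, 109, 110, 107, 106]
122 [107, 107, 115, 104, 104, 121, 109, 109, 106, 106]
124 [90, 87, 111, 116, 112, 114, 92, 109, 108, 106]
126 [79, 70, 104, 107, 105, 104, 90, 109, 96, 105]
258 [159, 173, 170, 172, 183, 171, 188, 181, 173, 171]
260 [161, 173, 168, 172, 170, 169, 166, 171, 173, 168]
```

```bash
python3 - <<'E'
from h import *
c=dict(np.load("w5.npz"))
P=[cast("wrist",p,126,c)[:2] for p in [(312.5,150),(314.4,210),(316,248),(312,118),(316.5,261)]]
print(np.round(P,1)); 
for a,b in((0,2),(3,4)): d=P[a]-P[b]; print(np.degrees(np.arctan2(d[1],d[0])),np.linalg.norm(d),(P[a]+P[b])/2)
s=ctrl.read_state(); print(s["eef_pos"],s["tool_rot"])
E
```

```text
[[495.6 281. ]
 [440.  295.9]
 [401.2 305.9]
 [523.8 273. ]
 [387.  309.6]]
-14.765508581154796 97.56251086437203 [448.39005137 293.45287027]
-14.972318856308751 141.5799159315469 [455.37952643 291.32944919]
[458.15653315 286.99605805 265.63434504] [ 3.14108916e+00  2.38430132e-04 -2.89018718e-01]
```

Request:
{"fn": "carry_out", "kwargs": {"deltas": [0, 0, -1.7, 0, 0, 0, -1, 0, 0, 0, -0.0027, -0.0039, 0.01, -1, 0, 0, 0, 0, 0, 0.02, -1, 0, 0, 0, 0, 0, 0.03, -1, 0, 0, 0, 0, 0, 0.03, -1, 0, 0, 0, 0, 0, 0.02, -1, 0, 0, 0, 0, 0, 0.006, -1, 0, 0, 0, 0, 0, 0, -1, 0, 0, 0, 0, 0, 0, -1]}}

```text
clock: 15.52
eef_pos: [457.0, 292.4, 150.6]
tool_rot: [-3.14, -0.001, -0.261]
force: [-0.9, 0.8, 0.4]
width: 85.3
gripper_force: 0.0
```

```bash
python3 - <<'E'
from h import *
s=ctrl.read_state(); print(s["eef_pos"],s["tool_rot"],s["qpos"].round(2))
c=ctrl.calibration("wrist"); im=ctrl.get_image("wrist")[:,:,::-1]; cv2.imwrite("pics/w6.png",im)
np.savez("w6.npz",**{k:c[k] for k in("mtx","R","t")})
cv2.imwrite("pics/w6c.png",cv2.resize(im[120:340,220:420],None,fx=2.6,fy=2.6,interpolation=cv2.INTER_CUBIC))
K,R,t=c["mtx"],c["R"],c["t"]
# where tool axis point at bar top height projects
p=R@np.r_[s["eef_pos"][:2],126]+t; th=np.arctan2(np.hypot(p[0],p[1]),p[2]); u=p[:2]/np.hypot(p[0],p[1])*th
print("tcp->px",K[0,0]*u+[K[0,2],K[1,2]])
E
```

```text
[457.0413824  292.40092221 150.57558085] [-3.14030726e+00 -1.02715374e-03 -2.60673128e-01] [-0.59  0.58 -0.05  1.9   0.04  0.66 -2.49]
tcp->px [318.06851437 238.04954187]
```

View pics/w6c.png

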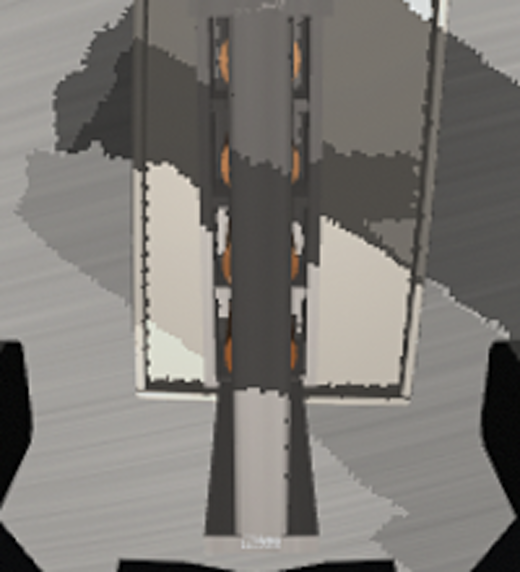

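The bar is centred at column 320 and upright in the image, against an expected 318. Its far end is at row 123 and its near end at row 326. I'll check the middle along the bar.

```bash
python3 - <<'E'
from h import *
c=dict(np.load("w6.npz"));im=cv2.imread("pics/w6.png"); g=im.max(2)
print(g[110:130,320].tolist(),g[110:130,306].tolist()); print(g[318:338,320].tolist(),g[318:338,304].tolist())
for a,b in (((320,123.5),(320,326)),):
    A,B=[cast("wrist",p,126,c)[:2] for p in(a,b)]; print(A,B,np.linalg.norm(A-B),(A+B)/2)
E
```

```text
[121, 121, 122, 123, 106, 109, 111, 111, 120, 127, 112, 121, 121, 121, 114, 111, 112, 110, 111, 111] [121, 121, 122, 123, 107, 111, 113, 114, 113, 113, 112, 113, 113, 113, 114, 109, 93, 70, 71, 71]
[170, 170, 169, 169, 169, 169, 168, 172, 184, 199, 195, 172, 185, 163, 165, 166, 162, 157, 158, 161] [59, 59, 58, 59, 60, 59, 55, 69, 132, 168, 165, 165, 164, 164, 164, 162, 159, 161, 167, 160]
[520.27695368 274.47232439] [393.12702134 308.0900236 ] 131.5190290225915 [456.70198751 291.281174  ]
```

Request:
{"fn": "carry_out", "kwargs": {"deltas": [0, 0, 0, 0, 0.001, 0.01, -1, 0, 0, 0, 0, 0, 0.02, -1, 0, 0, 0, 0, 0, 0.015, -1, 0, 0, 0, 0, 0, 0.005, -1, 0, 0, 0, 0, 0, 0, -1, 0, 0, 0, 0, 0, 0, 1, 0, 0, 0, 0, 0, 0, 1, 0, 0, 0, 0, 0, 0, 1, 0, 0, 0, 0, 0, 0, 1, 0, 0, 0, 0, 0, 0, 1, 0, 0, 0, 0, 0, 0, 1, 0, 0, 0, 0, 0, 0, 1]}}

```text
clock: 17.08
eef_pos: [456.6, 291.4, 100.1]
tool_rot: [-3.141, -0.001, -0.261]
force: [-0.0, 1.1, 5.0]
width: 13.0
gripper_force: 59.4
```

Request:
{"fn": "carry_out", "kwargs": {"deltas": [0, 0, 0, 0, 0, -0.001, 1, 0, 0, 0, 0, 0, -0.003, 1, 0, 0, 0, 0, 0, -0.006, 1, 0, 0, 0, 0, 0, -0.01, 1, 0, 0, 0, 0, 0, -0.014, 1, 0, 0, 0, 0, 0, -0.017, 1, 0, 0, 0, 0, 0, -0.018, 1, 0, 0, 0, 0, 0, -0.017, 1, 0, 0, 0, 0, 0, -0.014, 1, 0, 0, 0, 0, 0, -0.01, 1, 0, 0, 0, 0, 0, -0.007, 1, 0, 0, 0, 0, 0, -0.004, 1]}}

```text
clock: 18.58
eef_pos: [456.2, 290.9, 221.0]
tool_rot: [3.141, 0.0, -0.261]
force: [0.3, 0.3, -4.8]
width: 13.1
gripper_force: 58.5
```

Request:
{"fn": "carry_out", "kwargs": {"deltas": [0, 0, 0, 0, 0, 0, 1, 0, 0, 0, 0, 0, 0, 1]}}

```text
clock: 18.82
eef_pos: [456.0, 290.8, 220.4]
tool_rot: [3.141, 0.001, -0.261]
force: [-0.5, 0.5, -5.5]
width: 13.0
gripper_force: 58.5
```

Request:
{"fn": "carry_out", "kwargs": {"deltas": [0, 0, 0, 0.0007, 0.0012, 0, 1, 0, 0, 0, 0.0017, 0.0028, 0, 1, 0, 0, 0, 0.0028, 0.0046, 0, 1, 0, 0, 0, 0.0043, 0.0069, 0, 1, 0, 0, 0, 0.0057, 0.0093, 0, 1, 0, 0, 0, 0.0071, 0.0116, 0, 1, 0, 0, 0, 0.0078, 0.0127, 0, 1, 0, 0, 0, 0.0082, 0.0134, 0, 1, 0, 0, 0, 0.0082, 0.0134, 0, 1, 0, 0, 0, 0.0082, 0.0134, 0, 1, 0, 0, 0, 0.0081, 0.0132, 0, 1, 0, 0, 0, 0.0081, 0.0132, 0, 1]}}

```text
clock: 20.32
eef_pos: [495.3, 159.9, 220.9]
tool_rot: [-3.142, -0.0, -0.261]
force: [0.5, 0.5, -6.4]
width: 13.0
gripper_force: 58.5
```

Request:
{"fn": "carry_out", "kwargs": {"deltas": [0, 0, 0, 0.0081, 0.0132, 0, 1, 0, 0, 0, 0.0081, 0.0132, 0, 1, 0, 0, 0, 0.0082, 0.0134, 0, 1, 0, 0, 0, 0.0082, 0.0134, 0, 1, 0, 0, 0, 0.0082, 0.0134, 0, 1, 0, 0, 0, 0.0078, 0.0127, 0, 1, 0, 0, 0, 0.0071, 0.0116, 0, 1, 0, 0, 0, 0.0057, 0.0093, 0, 1, 0, 0, 0, 0.0043, 0.0069, 0, 1, 0, 0, 0, 0.0028, 0.0046, 0, 1, 0, 0, 0, 0.0017, 0.0028, 0, 1, 0, 0, 0, 0.0007, 0.0012, 0, 1]}}

```text
clock: 21.82
eef_pos: [533.6, 31.0, 220.8]
tool_rot: [-3.141, 0.0, -0.261]
force: [0.1, 0.5, -5.7]
width: 12.8
gripper_force: 58.5
```

Request:
{"fn": "carry_out", "kwargs": {"deltas": [0, 0, 0, 0, 0, 0, 1, 0, 0, 0, 0, 0, 0, 1, 0, 0, 0, 0, 0, 0, 1, 0, 0, 0, 0, 0, 0, 1]}}

```text
clock: 22.32
eef_pos: [533.6, 31.0, 220.8]
tool_rot: [-3.142, -0.0, -0.261]
force: [-1.4, 0.1, -4.6]
width: 12.9
gripper_force: 58.5
```

```bash
python3 - <<'E'
from h import *
s=ctrl.read_state(); print(s["eef_pos"],s["tool_rot"],s["force"],s["torque"],s["width"],abs(s["qd"]).max())
s0=ctrl.get_image("scene")[:,:,::-1];w=ctrl.get_image("wrist")[:,:,::-1]
cv2.imwrite("pics/f.png",np.vstack([cv2.resize(s0[100:280,170:430],(624,360)) [:300],w[80:380]]))
E
```

```text
[533.62459048  30.96671602 220.83076103] [-3.14155048e+00 -4.68918822e-05 -2.60560733e-01] [-1.35331851  0.07465056 -4.63427025] [-0.00297102  0.01207562 -0.00463348] 12.877272266736156 0.00401823995573933Traceback (most recent call last):
  File "<stdin>", line 4, in <module>
    return _nx.concatenate(arrs, 0, dtype=dtype, casting=casting)
           ~~~~~~~~~~~~~~~^^^^^^^^^^^^^^^^^^^^^^^^^^^^^^^^^^^^^^^
ValueError: all the input array dimensions except for the concatenation axis must match exactly, but along dimension 1, the array at index 0 has size 624 and the array at index 1 has size 640
```

The viewing budget is used up, so I check numerically: amber vial blobs in the scene view, and the bar's level in the scene and wrist views.

```bash
python3 - <<'E'
from h import *
c=ctrl.calibration("scene"); im=ctrl.get_image("scene")[:,:,::-1].copy(); im0=cv2.imread("pics/scene0.png")
K,R,t=[np.array(c[k]) for k in("mtx","R","t")]
def pr(X): p=K@(R@np.array(X,float)+t); return p[:2]/p[2]
def amber(i): h=cv2.cvtColor(i,cv2.COLOR_BGR2HSV); return (h[...,1]>120)&(h[...,0]<16)&(i.max(2)>45)
def vials(i,C,zb):
    m=amber(i); d=np.array([np.cos(-.261),np.sin(-.261)])
    for k in(-48.75,-16.25,16.25,48.75):
        q=pr([*(np.array(C)+k*d),zb+42]); x,y=q.round().astype(int); w=m[y-6:y+7,x-5:x+6]; ys,xs=np.nonzero(w)
        print(k,q.round(1),"amber px",w.sum(),(xs.mean()-5,ys.mean()-6) if w.sum() else None)
print("start");vials(im0,(456.6,291.3),4);print("now");vials(im,(533.6,31),124.7)
# still: canister bar & bystanders unchanged?
t0=cv2.imread("pics/top0.png"); t1=ctrl.get_image("top")[:,:,::-1]
for n,(x,y) in dict(flask=(294,145),bottle=(370,140),tip=(438,153),orange=(430,205),yellow=(353,279)).items():
    w=lambda i:cv2.cvtColor(np.ascontiguousarray(i[y-18:y+19,x-18:x+19]),cv2.COLOR_BGR2GRAY).astype(np.float32)
    print(n,np.round(cv2.phaseCorrelate(w(t0),w(t1)),2) if 0 else cv2.phaseCorrelate(w(t0),w(t1)))
g=t1.max(2); print("canister bar",rect("top",blob(g<48,(486,222)),142))
w=ctrl.get_image("wrist")[:,:,::-1]; g=w.max(2); s=ctrl.read_state(); print(s["eef_pos"],s["width"])
for y in(140,200,260): print(y,g[y,296:346].tolist())
E
```

```text
start
-48.75 [396.4 220.5] amber px 18 (np.float64(-0.6111111111111107), np.float64(2.4444444444444446))
-16.25 [387.2 226. ] amber px 23 (np.float64(-0.13043478260869534), np.float64(1.1304347826086953))
16.25 [377.8 231.7] amber px 24 (np.float64(-0.33333333333333304), np.float64(1.0))
48.75 [368.2 237.5] amber px 11 (np.float64(3.3636363636363633), np.float64(1.2727272727272725))
now
-48.75 [305.3 159.8] amber px 16 (np.float64(0.25), np.float64(0.875))
-16.25 [295.  164.9] amber px 21 (np.float64(-0.23809523809523814), np.float64(1.0476190476190474))
16.25 [284.4 170.1] amber px 16 (np.float64(0.0625), np.float64(1.5))
48.75 [273.6 175.4] amber px 11 (np.float64(1.0), np.float64(2.0))
flask ((0.004137739819441322, -0.03211886829933164), 1.0203708627820014)
bottle ((0.2346537203054453, -0.33923476129185914), 0.4409915319085121)
tip ((-0.2518004960703166, -0.5601428001779034), 0.581260682940483)
orange ((0.4913966439821884, 0.022691761990724757), 0.3962231032550335)
yellow ((-0.1455848083002209, 0.19197275841600003), 0.5664520555734635)
canister bar ((474.0535888671875, -242.545654296875), (12.727701187133789, 27.577531814575195), 76.62814331054688)
[533.64602915  30.88889683 220.82180913] 13.143967627292955
140 [61, 115, 122, 96, 74, 87, 97, 105, 112, 115, 115, 115, 116, 116, 116, 119, 119, 119, 117, 116, 116, 117, 115, 115, 115, 114, 112, 112, 113, 114, 114, 114, 115, 115, 115, 116, 111, 104, 99, 88, 77, 77, 78, 66, 59, 55, 80, 120, 117, 116]
200 [58, 59, 73, 97, 113, 103, 66, 72, 76, 77, 77, 78, 78, 79, 79, 80, 80, 78, 78, 79, 78, 77, 78, 77, 77, 76, 77, 76, 75, 76, 76, 77, 77, 77, 78, 78, 75, 72, 68, 96, 144, 79, 66, 61, 58, 62, 76, 76, 76, 74]
260 [55, 55, 57, 41, 16, 7, 11, 52, 70, 75, 75, 76, 77, 76, 77, 77, 77, 78, 77, 78, 76, 76, 76, 76, 76, 75, 75, 75, 75, 75, 75, 77, 76, 76, 77, 75, 73, 61, 35, 6, 13, 25, 56, 56, 54, 54, 55, 54, 55, 54]
```

All four vials sit where a level carrier puts them. The bystanders have not moved, and the underside works out at about 79.7 mm above the panel. The canister reading in this check caught a shadow; its placing was already confirmed in the wrist view after release. Handing in.

```bash
python3 -c "
from cell import ctrl
print(ctrl.finish_job())"
```

```text
the job is handed in; nothing more can be done
None
```

The steel canister stands upright in the middle of the cork mat, and the arm is holding the carrier level with all four vials about 8 cm above the middle of the light box; the job was handed in at about 22 s.

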